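# Clear the tumbler off the colour case and lever its lid open

### The arm

A 6-joint arm with a two-finger parallel gripper is mounted at the origin on the work surface. World frame = base frame: x ahead of the robot, y to its left, z up, the work surface at z = 0. Lengths are in mm, angles in rad, forces in N, time in s.
With the tool pointing down it reaches from about 275 to 750 mm from the base axis. Payload 10.2 kg.
Tool frame: the origin (TCP) lies between the finger pads; the fingertips stand 8 mm ahead of it and the grasp point (between the pads) lies 11 mm behind it; z points along the fingers, x is the direction in which the jaws open and shut, and the axes are right-handed (so a half turn about z gives the same grasp; the last joint's range is limited). The gripper opens to 85 mm and grips with 20 to 120 N. Pads are 22 mm wide; open, the fingers measure 114 mm over their backs; the gripper's body (76 mm by 85 mm) begins 54 mm behind the grasp point. The pads swing forward as they close: fully open they stand 13 mm farther back than shut.
Start: joints at [-1.462, 0.313, 1.498, -0, 1.331, -0.223], TCP at [171.004, -496.376, 239.294] pointing down, gripper open.
Joint ranges: [-2.94, 2.94], [-0.97, 2.17], [0.19, 2.56], [-1.23, 4.37], [0.02, 3.11], [-2.88, 2.88]. Speed limits (rad/s): [2.39, 2.39, 3.01, 3.14, 3.14, 3.14].

### API

Orientations are given as a unit quaternion [w, x, y, z].
In Python, from rig import sense, eyes, ctrl gives the robot as it stands.
- The arm moves only by the tool move_arm, never from a script. Its argument "rows" is a list that holds one entry, the list of rows, each a list of 5 numbers: the shift along the tool's x, y, z in mm, then the turn about the tool's z in units of 6 degrees (1.0 is 6 degrees), then the gripper command: -1 is shut, 1 is fully open, values between are in proportion. In form: [[[dx, dy, dz, roll, jaw], ...]]. A call has 1 to 12 rows; each row is the pose to reach, as a shift and turn from the pose measured when the call began, along the tool's axes at that moment; what a row does not reach only later rows make up. A row lasts 1/8 s, in which the tool goes at most 62.5 mm and 10.7 degrees, less where a joint would pass 70% of its speed; a pose out of reach is approached as far as the arm can. A call with a gripper value outside its range is refused whole. The fingers move at their own pace and stop on an object; "squeeze" is the grip in N (left out, the last holds). Time passes only in rows, so rows that repeat a pose let the fingers close. It gives the time, the measured TCP pose, the force and the opening at its end, in the units of the state.
- sense(): the state, without advancing time (a new reading comes with each control period).
- eyes.capture(name): name is "scene" or "side" or "wrist"; returns a dict with "color" (480x640x3 uint8, blue, green, red), "vertical_fov" (degrees; the focal length in pixels is half the picture's height over the tangent of half this angle, whatever the lens; pixels are square), "cx", "cy" (the principal point, pixels), "xyz" and "attitude" of the camera in the world. Camera axes: x right, y down, z forward; pixel columns grow to the right and rows downward; lengths in mm; the calibration is good to about 2 mm. A picture is of the moment at which its call begins. There is no depth.
- ctrl.finish_job(): hands the job in, once; it reports no verdict.
The state is a dict: "time_s": time; "joints": joint angles; "dq": joint speeds; "tau": joint torques, N m; "eef_pos": TCP position; "ee_rot": TCP orientation; "force": force on the tool from outside, world axes, zero at the start; "wrist_torque": the same for the moment, N m; "grip_width": opening from 0.0 (shut) to 1.0 (fully open).
Only numpy, scipy, OpenCV 4.12 (cv2) and the standard library are available. Lean on these libraries where they do the work, as an engineer would, in place of code of your own. Each camera call takes 0.05 s, during which the arm holds its last target. There are 200 camera calls.

### The job

The lid of the green colour case fits flush and a fragile clay tumbler has been left standing on it: stand the tumbler upright on the plywood ware board, gently and next to the vase that is already there. Then take the palette knife, push its blade into the notch under the brass tab of the lid, lever the lid up with it until the lid stands about upright and stays open, and lay the knife back down on the cork mat. Leave the vase, the brush, the cream cup, the white bottle and the glass jar where they are.

Things in the scene. Friction and masses are not known exactly. Their poses are not given: they have to be found in the camera images.
- tumbler: Terracotta-pink clay tumbler, open at the top, 85 high, 58 outer diameter (50 at the foot, straight wall from 20 up), wall 4, 0.16 kg. It stands on the lid. Origin: centre of its underside; z up its axis.
- ware_board: Fixed plywood board, 260 (its x) by 140 (its y) by 18 thick, lying on the table left or right of the case. Origin: centre of its underside, at table height; top face 18 above.
- bud_vase: Cream clay vase, 75 high, 64 across at its widest (25 up), standing on the ware board. Origin: centre of its underside. Leave it alone.
- tool_mat: Fixed cork mat, 260 (its x) by 140 (its y) by 4 thick, on the other side of the case. Origin: centre of its underside, at table height.
- knife: Palette knife lying flat on the cork mat: dark wooden handle 110 long, 20 wide, 22 high, from x = -75 to +35 in its frame; stiff steel blade 22 wide and 3 thick at half the handle's height, on to x = +110; 0.09 kg. Origin: on the underside of the handle, below a good grip near the centre of mass; x points to the blade tip, z up.
- knife_tip (a point): Middle of the tip of the knife's blade: in the knife's frame 110 ahead of its origin and 11 above it.
- case: Fixed green-painted wooden case, 130 deep (its x), 150 wide (its y), 75 high without the lid, walls 6. Origin: centre of its underside, at table height. Its -x face, towards the robot, is the front; the lid is hinged on the far (+x) upper edge. Nothing inside is higher than 45.
- lid_panel: The green lid, 130 by 150 by 8 thick, flush with the case's sides, its underside 75 above the table when shut. Origin: on the hinge axis, in the plane of its underside; the panel runs 130 towards its own -x, z is its upper side. A brass tab 56 wide and 6 thick in the middle of its front edge sticks out 8 beyond the case's front.
- lid_tab (a point): Middle of the front edge of the brass tab, in the plane of the lid's underside; moves with the lid.
- case_hinge (a point): Middle of the hinge axis: 65 behind the case's origin (its +x), 75 above the table. The axis runs along the case's y.
- case_notch (a point): Centre of the pry notch, at the outer face of the case's front wall: 65 in front of the case's origin, 68 above the table. The notch is an opening 60 wide and 14 high, from 61 above the table up to the lid's underside, right through the 6 thick wall. Its x points into the case.
- lid (a joint): Opening angle of the lid, rad: 0 shut, 1.57 upright, 1.75 the stop. The hinge is stiff, the lid stays where it is left; lifting it at the tab takes about 1.5 N.
- glaze_bottle: White bottle with a red cap, 110 high, 56 diameter. Origin: centre of its underside. Leave it alone.
- stain_jar: Glass jar with a blue cap, 70 high, 66 diameter. Origin: centre of its underside. Leave it alone.
- glaze_brush: Wooden-handled brush, about 200 long and under 25 high, lying crosswise on the table between the robot and the case. Origin: under its middle. Leave it alone.
- bisque_cup: Cream clay cup, 60 high, 74 diameter. Origin: centre of its underside. Leave it alone.
There are look-alikes about, which are no part of the job. There is more than one size of the knife; the job needs the larger. Several things look just like the case: the one meant starts farthest from the robot's base.

How it is judged (in metres and radians):
On the way, in this order (a step that is already met when the one before it is completed fails the run):
1. the tumbler stands upright on the ware board, let go, with the lid still shut (x of tumbler in the frame of ware_board between -0.125 and 0.125 m and y of tumbler in the frame of ware_board between -0.065 and 0.065 m and z of tumbler in the frame of ware_board between 0.013 and 0.024 m and angle between tumbler's own z axis and vertical below 0.1 rad and linear speed of tumbler below 0.03 m/s and contact force between the fingers and tumbler below 0.1 N and value of joint lid below 0.05 rad), for 0.2 s.
2. the lid is being levered up with the knife: opened past 0.2 rad while the knife bears on it and the fingers do not (value of joint lid above 0.2 rad and contact force between knife and lid_panel above 0.1 N and contact force between the fingers and lid_panel below 0.1 N), for 0.1 s.
At the end, for the whole second after the job is handed in: The tumbler stands upright (within 0.1 rad) at rest with its foot's centre on the ware board (at least 5 mm inside its edges), the lid rests open past 1.2 rad, and the knife lies at rest on the cork mat, released: its origin over the mat, origin and tip lower than 35 mm (x of tumbler in the frame of ware_board between -0.125 and 0.125 m and y of tumbler in the frame of ware_board between -0.065 and 0.065 m and z of tumbler in the frame of ware_board between 0.013 and 0.024 m and angle between tumbler's own z axis and vertical below 0.1 rad and linear speed of each of tumbler, knife below 0.03 m/s and contact force between the fingers and tumbler below 0.1 N and value of joint lid above 1.2 rad and velocity of joint lid between -0.05 and 0.05 rad/s and x of knife in the frame of tool_mat between -0.13 and 0.13 m and y of knife in the frame of tool_mat between -0.07 and 0.07 m and height (world z) of each of knife, knife_tip below 0.035 m and contact force between the fingers and knife below 0.1 N); the robot touches nothing.
It fails at once if the tumbler is tipped by more than 0.6 rad (angle between tumbler's own z axis and vertical above 0.6 rad).
It fails at once if the tumbler is dropped (falls freely faster than 0.5 m/s) or banged down on the board (over 45 N) (contact force between tumbler and ware_board above 45 N or (linear speed of tumbler above 0.5 m/s and contact force between the fingers and tumbler below 0.05 N)).
It fails at once if the vase is shoved by more than 25 mm or tipped by more than 0.5 rad (distance of bud_vase from where it was at the start of the episode above 0.025 m or angle between bud_vase's own z axis and vertical above 0.5 rad).
It fails at once if the brush, cream cup, white bottle or glass jar is moved by more than 30 mm (distance of any of glaze_bottle, stain_jar, glaze_brush, bisque_cup from where it was at the start of the episode above 0.03 m).
It fails at once if the lid is raised before the tumbler is off it (value of joint lid above 0.1 rad and contact force between tumbler and lid_panel above 0.05 N).
It also fails if it takes over 72 s, if anything falls off the work surface, if the arm or the gripper's body presses on something with over 40 N, if the wrist force passes 120 N, or if a joint passes its speed limit or range.

## Working session

There is one attempt and no reset: what is moved stays moved. The work goes in short steps, Python scripts to look and compute and a tool call to move; the robot and the scene stay as the last step left them, time stands still between calls to the robot, and variables do not carry over. Pictures are saved under pics/ and viewed, about 8 in all and at most 12, crops included, and the job is handed in when it is done.

Besides the shell and the picture viewer there is one more tool, called after "Call:" as name(argument=value, ...) on one line, values as JSON. move_arm: Moves the arm, as the interface text tells. Its arguments: {"type":"object","properties":{"rows":{"type":"array","items":{"type":"array","items":{"type":"array","items":{"type":"number"}}}},"squeeze":{"type":"number"}},"required":["rows"]}

```bash
ls; mkdir -p pics
cat > h.py <<'E'
import numpy as np, cv2, json
from rig import sense, eyes, ctrl
from scipy.spatial.transform import Rotation as R
def rot(q): return R.from_quat([q[1],q[2],q[3],q[0]]).as_matrix()
def cap(n,f=None):
    c=eyes.capture(n)
    if f: cv2.imwrite(f,c["color"])
    return c
def cal(c):
    f=240/np.tan(np.radians(c["vertical_fov"])/2); a=np.array(c["attitude"],float)
    return f,(rot(a) if a.size==4 else a.reshape(3,3)),np.array(c["xyz"],float)
def ray(c,u,v,z):
    f,M,p=cal(c); d=M@np.array([(u-c["cx"])/f,(v-c["cy"])/f,1]); return p+d*(z-p[2])/d[2]
def proj(c,P):
    f,M,p=cal(c); q=M.T@(np.array(P,float)-p); return q[0]/q[2]*f+c["cx"],q[1]/q[2]*f+c["cy"]
E
python3 - <<'E'
from h import *
import pickle
for n in ("scene","side"):
    c=cap(n,f"pics/{n}0.png"); pickle.dump(c,open(n+".pkl","wb")); print(n,{k:v for k,v in c.items() if k!="color"})
print(sense())
E
```

```text
pics
scene {'vertical_fov': 42.985629116249996, 'cx': 316.6930300623288, 'cy': 248.18620613194474, 'xyz': array([1377.66778348,  583.9383934 ,  923.11476829]), 'attitude': array([-0.21601047,  0.43848756,  0.78682351, -0.37679823])}
side {'vertical_fov': 44.16443347532399, 'cx': 318.18864591649765, 'cy': 229.82625761837147, 'xyz': array([  412.10024281, -1044.60076504,  1111.61192628]), 'attitude': array([-0.39647185,  0.91723044, -0.03707212,  0.01113769])}
{'time_s': 0.1, 'joints': array([-1.46243684e+00,  3.13423062e-01,  1.49831899e+00, -4.70261555e-05,
        1.33103030e+00, -2.23400724e-01]), 'dq': array([ 1.08441063e-03, -3.13453888e-03, -4.60588732e-04, -9.57111488e-04,
        3.34564834e-06,  1.69272746e-03]), 'tau': array([ 2.80715984e-03, -4.12897503e+01, -2.60139960e+01, -1.50366377e-04,
        3.03978559e-03,  3.96275993e-06]), 'eef_pos': array([ 170.95003769, -496.16180022,  238.7933158 ]), 'ee_rot': array([-4.25181314e-04,  8.14161496e-01, -5.80638191e-01, -4.09468821e-04]), 'force': array([ 0.05507673, -0.24978846, -0.34951427]), 'wrist_torque': array([ 0.05106664,  0.01298727, -0.0505995 ]), 'grip_width': 0.99673845182598}
```

View pics/scene0.png

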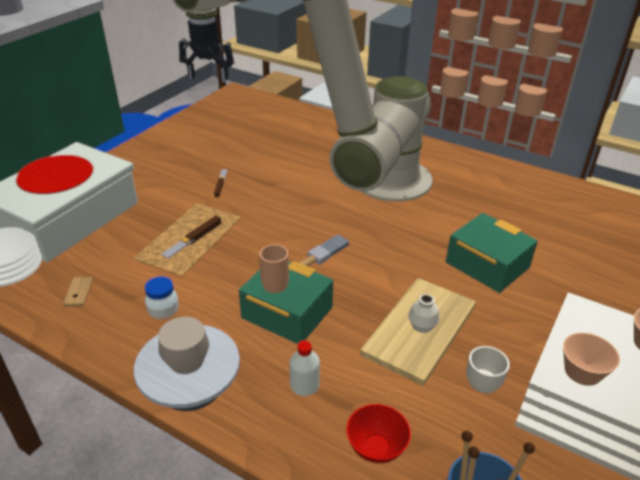

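View pics/side0.png

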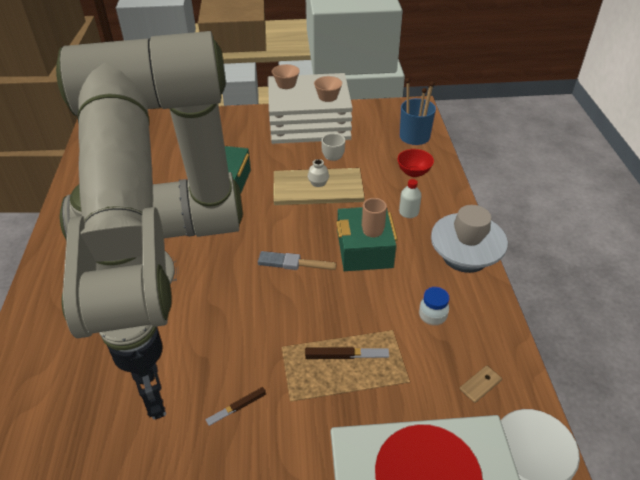

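The scene view shows the case with the tumbler (287,297), mat with the larger knife (190,235), board with vase (420,325), and a decoy case (492,250). The side view shows the case at (367,240), mat at (345,363), board at (318,187).

Run:
```python
from h import *
import pickle
pts={"scene":{"lidtop":(305,295),"lidtop2":(265,285),"front":(260,312),"side":(310,315),"tum":(272,275),"board":(400,335),"mat":(160,235),"handle":(207,228),"blade":(176,250),"table":(350,270),"tab":(302,268),"vase":(424,318)},
"side":{"lidtop":(355,225),"lidtop2":(385,240),"front":(365,258),"tum":(374,222),"board":(295,185),"mat":(340,378),"handle":(325,352),"blade":(375,353),"table":(300,310),"tab":(344,228),"vase":(318,178)}}
for n in pts:
    c=pickle.load(open(n+".pkl","rb")); h=cv2.cvtColor(c["color"],cv2.COLOR_BGR2HSV)
    for k,(u,v) in pts[n].items(): print(n,k,h[v,u])
    im=c["color"]
    crop=im[230:345,225:345] if n=="scene" else im[190:280,325:445]
    cv2.imwrite(f"pics/crop_{n}.png",cv2.resize(crop,None,fx=5,fy=5,interpolation=cv2.INTER_CUBIC))
a=cv2.imread("pics/crop_scene.png");b=cv2.imread("pics/crop_side.png")
cv2.imwrite("pics/two.png",cv2.resize(np.vstack([a,b]),None,fx=.58,fy=.58))
```

```text
scene lidtop [ 77 127 110]
scene lidtop2 [ 12 111 122]
scene front [ 77 135  68]
scene side [ 77 132  58]
scene tum [ 12 111 122]
scene board [ 20 107 220]
scene mat [ 16 139 187]
scene handle [ 12 165  48]
scene blade [125  10 157]
scene table [ 13 162 180]
scene tab [ 20 177 203]
scene vase [ 24  24 147]
side lidtop [ 76 120  96]
side lidtop2 [ 76 117  96]
side front [ 76 118  56]
side tum [ 12 106 103]
side board [ 20 100 178]
side mat [ 17 127 145]
side handle [ 11 152  67]
side blade [113   7 139]
side table [ 13 152 136]
side tab [ 19 155 171]
side vase [ 26  27 132]
```

View pics/two.png

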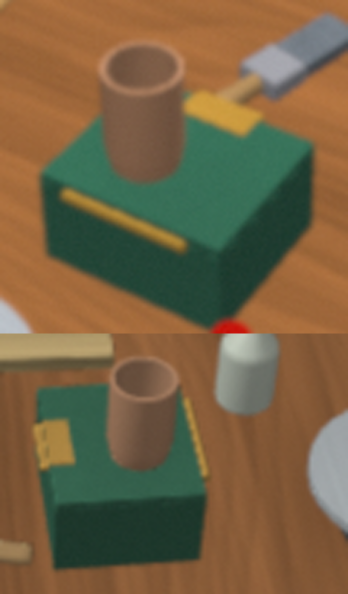

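The crops show the lid top, its brass tab on the robot side, and the tumbler toward the hinge side. Next I compute the poses.

```bash
cat > meas.py <<'E'
from h import *
import pickle
def mask(c,lo,hi,box,k=3):
    h=cv2.cvtColor(c["color"],cv2.COLOR_BGR2HSV); m=cv2.inRange(h,lo,hi)
    w=np.zeros_like(m); u0,v0,u1,v1=box; w[v0:v1,u0:u1]=255; m&=w
    if k: m=cv2.morphologyEx(m,cv2.MORPH_OPEN,np.ones((k,k)))
    n,l,s,_=cv2.connectedComponentsWithStats(m)
    return (l==1+np.argmax(s[1:,4])).astype(np.uint8)*255
def cast(c,m,z):
    ct=max(cv2.findContours(m,cv2.RETR_EXTERNAL,cv2.CHAIN_APPROX_NONE)[0],key=cv2.contourArea)[:,0]
    return np.array([ray(c,u,v,z)[:2] for u,v in ct],np.float32)
def rect(P):
    r=cv2.minAreaRect(P); return np.round(r[0],1),np.round(r[1],1),round(r[2],1)
E
python3 - <<'E'
from meas import *
J={"scene":dict(lid=((68,90,85),(84,255,255),(235,240,340,345),83),board=((17,60,120),(24,130,255),(350,270,490,390),18),mat=((14,100,100),(19,165,255),(130,195,250,280),4),
 handle=((0,40,0),(30,255,95),(180,205,230,250),26),blade=((90,0,100),(150,40,255),(155,225,200,265),16),tum=((8,80,60),(14,150,255),(250,235,298,295),0)),
"side":dict(lid=((68,90,78),(84,255,255),(330,195,405,275),83),board=((17,60,100),(24,130,255),(260,155,375,215),18),mat=((14,90,80),(20,145,255),(270,325,415,400),4),
 handle=((0,40,0),(30,255,90),(295,335,362,370),26),blade=((90,0,90),(150,40,255),(355,340,400,365),16))}
for n in J:
    c=pickle.load(open(n+".pkl","rb"))
    for k,(lo,hi,b,z) in J[n].items():
        m=mask(c,lo,hi,b,2 if k in("handle","blade") else 3); ct=cv2.findNonZero(m)
        print(n,k,rect(cast(c,m,z)),cv2.boundingRect(m))
        P=cast(c,m,z); print("   hull",np.round(cv2.approxPolyDP(cv2.convexHull(P),6,True)[:,0]).tolist())
E
```

```text
scene lid (array([610.2,  49.7]), array([126. , 147.5]), 0.8) (241, 272, 90, 44)
   hull [[615.0, -23.0], [674.0, -18.0], [672.0, 116.0], [654.0, 123.0], [554.0, 122.0], [546.0, 117.0], [547.0, 86.0], [569.0, 39.0]]
scene board (array([509.7, 311.3]), array([142.8, 271.2]), 88.3) (361, 278, 114, 106)
   hull [[373.0, 249.0], [627.0, 237.0], [642.0, 248.0], [647.0, 371.0], [636.0, 378.0], [379.0, 380.0]]
scene mat (array([ 512.1, -301.7]), array([284.4, 166.1]), 6.5) (133, 201, 109, 76)
   hull [[384.0, -386.0], [449.0, -392.0], [643.0, -368.0], [654.0, -357.0], [657.0, -322.0], [635.0, -213.0], [491.0, -221.0], [389.0, -239.0], [374.0, -257.0], [377.0, -375.0]]
scene handle (array([ 494.5, -265.8]), array([ 31.7, 107.5]), 85.1) (189, 218, 33, 24)
   hull [[440.0, -271.0], [527.0, -285.0], [548.0, -266.0], [537.0, -255.0], [461.0, -248.0]]
scene blade (array([ 586.4, -284.4]), array([16. , 55.9]), 84.9) (166, 244, 19, 13)
   hull [[558.0, -284.0], [601.0, -294.0], [614.0, -287.0], [609.0, -280.0], [576.0, -275.0]]
scene tum (array([495.8, -67. ]), array([174.5,  72.2]), 33.6) (258, 24
[... 303 characters left out ...]
670.0, 71.0], [603.0, 116.0]]
side board (array([504.3, 304.9]), array([157.6, 261.1]), 88.2) (273, 168, 91, 37)
   hull [[636.0, 377.0], [379.0, 384.0], [375.0, 232.0], [483.0, 227.0], [629.0, 236.0]]
side mat (array([ 515.4, -303.6]), array([263.3, 144. ]), 5.5) (281, 330, 129, 70)
   hull [[639.0, -222.0], [382.0, -246.0], [392.0, -381.0], [650.0, -362.0]]
side handle (array([ 487.3, -290.1]), array([ 28.8, 107.4]), 85.2) (306, 348, 50, 12)
   hull [[540.0, -299.0], [540.0, -283.0], [435.0, -277.0], [435.0, -300.0], [531.0, -308.0]]
side blade (array([ 587.1, -292.9]), array([15.8, 55.9]), 85.2) (363, 351, 26, 7)
   hull [[561.0, -283.0], [559.0, -298.0], [614.0, -300.0], [614.0, -287.0]]
```

Run:
```python
from meas import *
s=pickle.load(open("scene.pkl","rb"));d=pickle.load(open("side.pkl","rb"))
m=mask(s,(8,80,60),(14,150,255),(250,235,298,295)); print(cv2.boundingRect(m))
md=mask(d,(8,70,60),(14,140,255),(355,195,395,245)); print(cv2.boundingRect(md))
def tri(a,b):
    L=[]
    for c,(u,v) in((s,a),(d,b)):
        p=ray(c,u,v,0); o=cal(c)[2]; e=(p-o)/np.linalg.norm(p-o); L.append((o,e))
    A=sum(np.eye(3)-np.outer(e,e) for o,e in L); B=sum((np.eye(3)-np.outer(e,e))@o for o,e in L)
    return np.linalg.solve(A,B).round()
rim=((273.5,251),(374.3,206))
print("tum rim scene z168",ray(s,*rim[0],168).round(),"side",ray(d,*rim[1],168).round(),"tri",tri(*rim))
print("vase top z93",ray(s,426.5,300,93).round(),ray(d,318,163,93).round(),tri((426.5,300),(318,163)))
print("bottle top z110",ray(s,305,347,110).round(),ray(d,412,184,110).round())
print("jar z70",ray(s,158,288,70).round(),ray(d,436,297,70).round())
print("cup z60",ray(s,488,358,60).round(),ray(d,333,143,60).round())
print("brush",ray(s,345,242,15).round(),ray(s,290,270,10).round(),ray(d,260,259,15).round(),ray(d,334,265,10).round())
```

```text
(258, 243, 31, 49)
(362, 197, 25, 40)
tum rim scene z168 [618.  27. 168.] side [623.  28. 168.] tri [621.  28. 170.]
vase top z93 [509. 316.  93.] [507. 313.  93.] [507. 316.  91.]
bottle top z110 [754. 187. 110.] [750. 174. 110.]
jar z70 [ 747. -178.   70.] [ 739. -187.   70.]
cup z60 [559. 466.  60.] [564. 454.  60.]
brush [343.  41.  15.] [496. -18.  10.] [334.  22.  15.] [522. -11.  10.]
```

```bash
cat >> h.py <<'E'
def go(x,y,z,ang=None):
    s=sense(); M=rot(s["ee_rot"]); d=M.T@(np.array([x,y,z])-s["eef_pos"]); a=np.degrees(np.arctan2(M[1,0],M[0,0]))
    r=0 if ang is None else -((ang-a+90)%180-90)/6
    print("shift",d.round(1),"roll",round(r,2),"| toolx at",a.round(1),"joints",s["joints"].round(2),"t",s["time_s"],"dist",np.linalg.norm(d).round())
E
python3 -c "
from h import *
go(615,28,290,-90)"
```

```text
shift [-351.  -590.6  -50.7] roll 3.17 | toolx at -71.0 joints [-1.46  0.31  1.5  -0.    1.33 -0.22] t 0.1 dist 689.0
```

Call:
move_arm(rows=[[[-117, -197, -50, 1, 1], [-234, -394, -50, 2, 1], [-351, -590, -51, 3.2, 1], [-351, -590, -51, 3.2, 1], [-351, -590, -51, 3.2, 1], [-351, -590, -51, 3.2, 1], [-351, -590, -51, 3.2, 1], [-351, -590, -51, 3.2, 1], [-351, -590, -51, 3.2, 1], [-351, -590, -51, 3.2, 1], [-351, -590, -51, 3.2, 1], [-351, -590, -51, 3.2, 1]]])

```text
time_s: 1.6
eef_pos: [615.6, 30.9, 288.8]
ee_rot: [-0.0, 0.707, -0.707, -0.001]
force: [-0.6, -0.1, -1.7]
grip_width: 0.999
```

```bash
python3 -c "
from h import *
import pickle
go(621,28,290,-90)
c=cap('wrist','pics/w1.png'); pickle.dump(c,open('w1.pkl','wb')); print(c['xyz'],c['attitude'],c['vertical_fov'],sense()['eef_pos'])
for P in [(621,28,168),(621,28,83),(672,48,83),(534,48,75)]: print(P,np.round(proj(c,P)))"
```

```text
shift [ 2.9 -5.4 -1.2] roll 0.01 | toolx at -89.9 joints [-0.14  0.5   1.1   0.    1.54  1.43] t 1.6 dist 6.0
[689.81567018  30.6542003  422.63277666] [ 0.10437547  0.69975701 -0.69870139 -0.10612378] 70.60106894035013 [614.84637518  29.27571495 289.13568155]
(621, 28, 168) [330. 222.]
(621, 28, 83) [329. 201.]
(672, 48, 83) [309. 149.]
(534, 48, 75) [311. 276.]
```

View pics/w1.png

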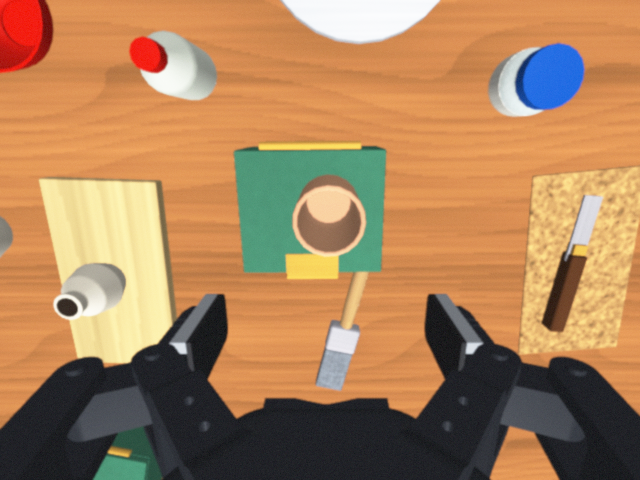

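The wrist view shows the lid (310,210), rim ellipse (330,218), tab (312,266), board left, and the knife on the mat right (570,265).

Run:
```python
from meas import *
c=pickle.load(open("w1.pkl","rb"))
h=cv2.cvtColor(c["color"],cv2.COLOR_BGR2HSV)
for p in [(260,180),(330,248),(300,215),(130,250),(620,200),(560,300),(590,215),(312,270),(400,200)]: print(p,h[p[1],p[0]])
m=cv2.inRange(h[140:290,225:395],(65,80,50),(90,255,255)); 
M=np.zeros((480,640),np.uint8); M[140:290,225:395]=m
print("lid z83",rect(cast(c,cv2.morphologyEx(M,cv2.MORPH_OPEN,np.ones((3,3))),83)),cv2.boundingRect(M))
print(np.round(cv2.approxPolyDP(cv2.convexHull(cast(c,M,83)),5,True)[:,0]).tolist())
t=mask(c,(0,60,60),(14,160,255),(285,170,375,255)); print("tum",cv2.boundingRect(t)); 
ct=max(cv2.findContours(t,0,1)[0],key=cv2.contourArea); P=cast(c,t,168); print("tumrim encl",cv2.minEnclosingCircle(P),rect(P))
tab=mask(c,(17,130,100),(26,255,255),(270,245,350,285)); print("tab",rect(cast(c,tab,83)))
b=mask(c,(17,50,100),(26,150,255),(35,170,185,365)); print("board",rect(cast(c,b,18)))
k=mask(c,(0,40,0),(30,255,110),(540,245,590,335),2); print("handle",rect(cast(c,k,26)))
k=mask(c,(90,0,90),(150,60,255),(560,190,605,262),2); print("blade",rect(cast(c,k,16)),np.round(cv2.approxPolyDP(cv2.convexHull(cast(c,k,16)),4,True)[:,0]).tolist())
```

```text
(260, 180) [ 77 121 150]
(330, 248) [ 12 108 144]
(300, 215) [ 12 104 133]
(130, 250) [ 25  81 251]
(620, 200) [ 19 128 238]
(560, 300) [ 10 149  99]
(590, 215) [116   8 225]
(312, 270) [ 23 160 249]
(400, 200) [ 14 159 225]
lid z83 (array([608.5,  46.9]), array([129.7, 147.1]), 0.6) (235, 147, 150, 125)
[[671.0, -25.0], [670.0, 119.0], [543.0, 119.0], [545.0, -26.0]]
tum (296, 200, 66, 53)
tumrim encl ((621.07568359375, 28.91526985168457), 25.742952346801758) (array([617.6,  29.1]), array([42.2, 50.7]), 0.1)
tab (array([548.5,  46.2]), array([29.1, 56.3]), 0.1)
board (array([503.9, 305.6]), array([146.3, 261.1]), 88.3)
handle (array([ 487.7, -274.3]), array([ 29.8, 107.8]), 85.2)
blade (array([ 572.1, -289.9]), array([21.8, 79.9]), 84.5) [[611.0, -301.0], [611.0, -283.0], [533.0, -276.0], [552.0, -299.0]]
```

Call:
move_arm(rows=[[[1, -6, 0, 0, 1], [1, -6, 60, 0, 1], [1, -6, 115, 0, 1], [1, -6, 150, 0, 1], [1, -6, 167, 0, 1], [1, -6, 167, 0, 1], [1, -6, 167, 0, -1], [1, -6, 167, 0, -1], [1, -6, 167, 0, -1], [1, -6, 167, 0, -1], [1, -6, 167, 0, -1], [1, -6, 167, 0, -1]]], squeeze=30)

```text
time_s: 3.15
eef_pos: [621.3, 28.2, 124.0]
ee_rot: [0.001, -0.707, 0.707, -0.0]
force: [-1.5, -0.6, 6.7]
grip_width: 0.679
```

```bash
python3 -c "
from h import *
s=sense(); print(s['eef_pos'],s['grip_width'],s['force'])
go(415,307,200,-90)"
```

```text
[621.31077485  28.24650128 123.98759366] 0.6785152410148858 [-1.45372113 -0.57224603  6.69450456]
shift [-278.6  206.4  -76.1] roll -0.01 | toolx at -90.0 joints [-0.14  0.63  1.33  0.    1.18  1.43] t 3.15 dist 355.0
```

Call:
move_arm(rows=[[[0, 0, -30, 0, -1], [0, 0, -76, 0, -1], [-28, 21, -76, 0, -1], [-65, 48, -76, 0, -1], [-104, 77, -76, 0, -1], [-143, 106, -76, 0, -1], [-182, 135, -76, 0, -1], [-221, 164, -76, 0, -1], [-255, 189, -76, 0, -1], [-274, 203, -76, 0, -1], [-279, 206, -76, 0, -1], [-279, 206, -76, 0, -1]]])

```text
time_s: 4.65
eef_pos: [415.7, 307.1, 200.0]
ee_rot: [0.001, -0.707, 0.707, -0.0]
force: [0.4, -0.4, -0.7]
grip_width: 0.679
```

```bash
python3 -c "
from h import *
s=sense(); print(s['eef_pos'],s['grip_width'],s['force'])
go(415,307,61,-90)
cap('wrist','pics/w2.png')
"
```

```text
[415.66919061 307.13373695 199.99706079] 0.6791263540003645 [ 0.40293696 -0.36798579 -0.72795404]
shift [  0.2   0.9 139. ] roll -0.0 | toolx at -90.0 joints [ 0.41  0.33  1.58 -0.    1.23  1.98] t 4.65 dist 139.0
```

View pics/w2.png

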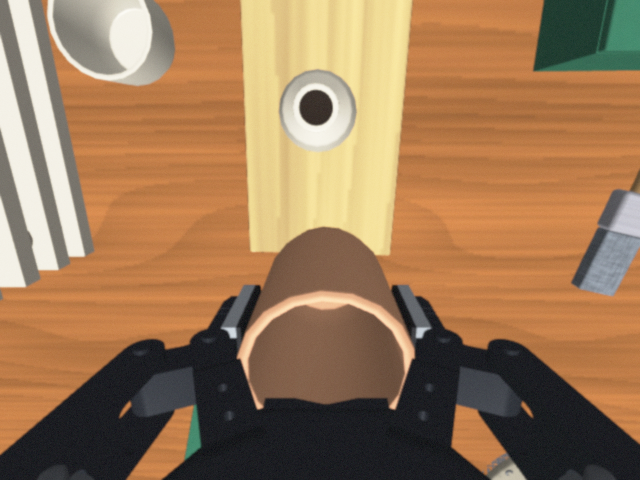

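Run:
```python
from meas import *
c=pickle.load(open("scene.pkl","rb"))
m=mask(c,(68,90,85),(84,255,255),(440,205,545,290)); P=cast(c,m,83); print(rect(P),np.round(cv2.approxPolyDP(cv2.convexHull(P),6,True)[:,0]).tolist())
```

```text
(array([227.9, 360.6]), array([146.8, 125.1]), 75.4) [[157.0, 303.0], [270.0, 279.0], [301.0, 417.0], [185.0, 442.0], [151.0, 313.0]]
```

Call:
move_arm(rows=[[[0, 1, 35, 0, -1], [0, 1, 80, 0, -1], [0, 1, 105, 0, -1], [0, 1, 120, 0, -1], [0, 1, 128, 0, -1], [0, 1, 132, 0, -1], [0, 1, 135, 0, -1], [0, 1, 135, 0, -1], [0, 1, 135, 0, -1]]])

```text
time_s: 5.82
eef_pos: [415.2, 307.0, 65.3]
ee_rot: [0.001, -0.707, 0.707, -0.001]
force: [0.8, 0.7, -1.8]
grip_width: 0.681
```

Call:
move_arm(rows=[[[0, 0, 1.5, 0, -1], [0, 0, 3, 0, -1], [0, 0, 4, 0, -1], [0, 0, 5, 0, -1], [0, 0, 5.5, 0, -1], [0, 0, 5.5, 0, -1]]])

```text
time_s: 6.58
eef_pos: [415.3, 307.0, 59.8]
ee_rot: [0.001, -0.707, 0.708, -0.001]
force: [-0.4, 0.8, -0.7]
grip_width: 0.683
```

Call:
move_arm(rows=[[[0, 0, 0.5, 0, -1], [0, 0, 1, 0, -1], [0, 0, 1.5, 0, -1], [0, 0, 1.5, 0, -1]]])

```text
time_s: 7.08
eef_pos: [415.4, 307.1, 59.0]
ee_rot: [0.001, -0.707, 0.707, -0.001]
force: [-2.4, -0.8, 8.0]
grip_width: 0.678
```

Call:
move_arm(rows=[[[0, 0, 0, 0, 0.45], [0, 0, 0, 0, 0.6], [0, 0, 0, 0, 0.8], [0, 0, 0, 0, 1], [0, 0, 0, 0, 1], [0, 0, 0, 0, 1], [0, 0, -30, 0, 1], [0, 0, -80, 0, 1], [0, 0, -140, 0, 1], [0, 0, -200, 0, 1], [0, 0, -220, 0, 1], [0, 0, -220, 0, 1]]])

```text
time_s: 8.57
eef_pos: [415.1, 307.1, 280.1]
ee_rot: [0.002, -0.707, 0.707, -0.001]
force: [-0.0, -0.2, 0.0]
grip_width: 1.0
```

Run:
```python
from meas import *
c=cap("wrist","pics/w3.png"); pickle.dump(c,open("w3.pkl","wb"))
t=mask(c,(0,60,60),(14,160,255),(200,200,460,400)); P=cast(c,t,103); print(cv2.minEnclosingCircle(P),cv2.boundingRect(t))
c=cap("side","pics/s3.png")
t=mask(c,(8,70,60),(14,140,255),(240,150,330,230)); print(cv2.boundingRect(t)); print(proj(c,(415,307,103)),proj(c,(415,307,18)))
go(506,-285,260,-95)
cv2.imwrite("pics/c3.png",np.hstack([cv2.resize(c["color"][120:270,230:430],(600,450))]))
```

```text
((409.05108642578125, 307.7470703125), 31.88746452331543) (297, 200, 59, 47)
(276, 156, 22, 34)
(np.float64(285.6911659256688), np.float64(163.1036053063671)) (np.float64(287.0448086015639), np.float64(186.4928253008088))
shift [591.6 -92.1  17.9] roll 0.82 | toolx at -90.1 joints [ 0.41  0.27  1.46 -0.    1.42  1.98] t 8.675 dist 599.0
```

View pics/c3.png

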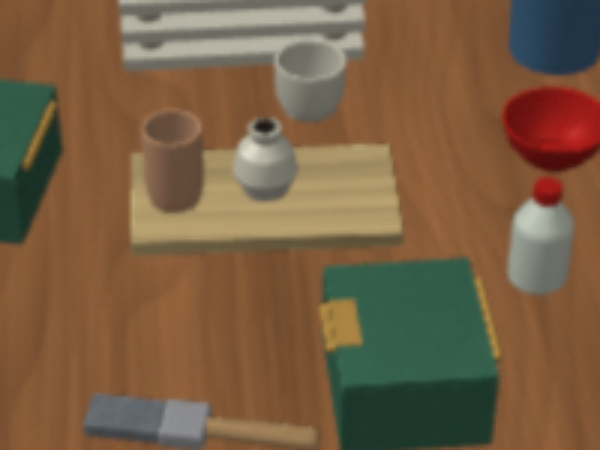

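The side crop shows the tumbler standing upright on the board, left of the vase, clear of it, with the lid shut. Now the knife.

Call:
move_arm(rows=[[[50, -8, 0, 0.1, 1], [110, -18, 18, 0.2, 1], [170, -28, 18, 0.4, 1], [232, -38, 18, 0.8, 1], [294, -48, 18, 0.8, 1], [356, -58, 18, 0.8, 1], [418, -68, 18, 0.8, 1], [480, -78, 40, 0.8, 1], [540, -84, 70, 0.8, 1], [580, -84, 90, 0.8, 1], [590, -85, 100, 0.8, 1], [590, -85, 100, 0.8, 1]]])

```text
time_s: 10.18
eef_pos: [498.5, -282.8, 176.2]
ee_rot: [0.0, -0.676, 0.737, 0.001]
force: [0.4, 0.4, -0.3]
grip_width: 0.998
```

```bash
python3 -c "
from h import *
import pickle
c=cap('wrist','pics/w4.png'); pickle.dump(c,open('w4.pkl','wb'))
go(506,-285,16,-95)
for P in [(506,-285,26),(614,-294,15)]: print(P,np.round(proj(c,P)))"
```

```text
shift [  2.2  -7.3 161.4] roll 0.03 | toolx at -94.8 joints [-0.72  0.47  1.44  0.    1.24  0.94] t 10.225 dist 162.0
(506, -285, 26) [328. 211.]
(614, -294, 15) [328.  75.]
```

View pics/w4.png

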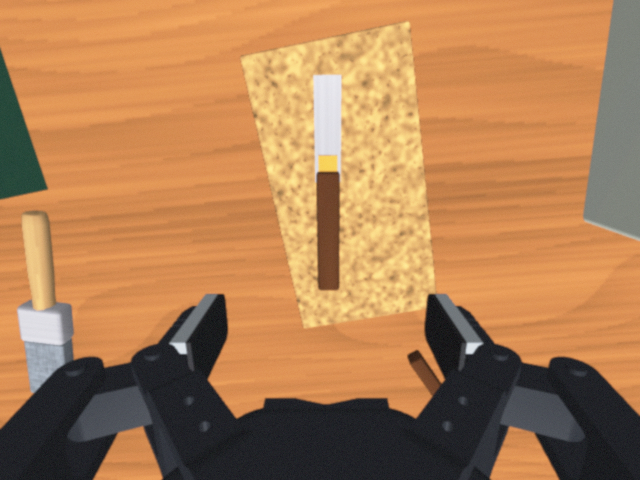

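The knife stands vertical in the image (tip (328,75), handle rows 172–290), so the jaws are aligned with it.

Run:
```python
from meas import *
c=pickle.load(open("w4.pkl","rb"))
M=rot(sense()["ee_rot"]); e=sense()["eef_pos"]
for n,(u,v,z) in dict(tip=(328,75,16.5),hf=(328,172,26),hr=(328.5,290,26),hl=(317,230,26),hr_=(339.5,230,26),tipL=(315,80,16.5),tipR=(341.5,80,16.5)).items():
    p=ray(c,u,v,z); print(n,p.round(1),"tool",(M.T@(p-e)).round(1))
```

```text
tip [ 613.6 -294.1   16.5] tool [   2.2 -115.2  160.9]
hf [ 538.9 -287.8   26. ] tool [  2.2 -40.3 151.4]
hr [ 431.3 -279.3   26. ] tool [  2.8  67.7 151.4]
hl [ 489.7 -274.    26. ] tool [ -7.4   9.9 151.4]
hr_ [ 488.1 -293.6   26. ] tool [ 12.3   9.9 151.4]
tipL [ 610.8 -283.5   16.5] tool [  -8.2 -111.6  160.9]
tipR [ 609.  -304.4   16.5] tool [  12.9 -111.6  160.9]
```

Call:
move_arm(rows=[[[2.3, -10, 50, 0, 1], [2.3, -10, 110, 0, 1], [2.3, -10, 140, 0, 1], [2.3, -10, 155, 0, 1], [2.3, -10, 161, 0, 1], [2.3, -10, 161.5, 0, 1], [2.3, -10, 161.5, 0, 0], [2.3, -10, 161.5, 0, -1], [2.3, -10, 161.5, 0, -1], [2.3, -10, 161.5, 0, -1], [2.3, -10, 161.5, 0, -1], [2.3, -10, 161.5, 0, -1]]], squeeze=90)

```text
time_s: 11.72
eef_pos: [508.9, -285.6, 16.4]
ee_rot: [0.0, -0.677, 0.736, -0.0]
force: [-1.4, 0.2, 6.5]
grip_width: 0.212
```

Call:
move_arm(rows=[[[0, 0, -20, 0, -1], [0, 0, -60, 0, -1], [0, 0, -110, 0, -1], [0, 0, -140, 0, -1], [0, 0, -144, 0, -1], [0, 0, -144, 0, -1]]])

```text
time_s: 12.48
eef_pos: [508.4, -285.3, 159.1]
ee_rot: [0.0, -0.677, 0.736, 0.001]
force: [-0.3, -0.3, -2.2]
grip_width: 0.212
```

Run:
```python
from meas import *
go(395,46,160,-89.5); s=sense(); print(s['grip_width'],s['force'])
```

```text
shift [-3.206e+02  1.409e+02 -2.000e-01] roll -0.89 | toolx at -94.8 joints [-0.71  0.51  1.43  0.    1.21  0.94] t 12.475 dist 350.0
0.21180998949398425 [-0.28637586 -0.31539291 -2.23483679]
```

Call:
move_arm(rows=[[[-30, 20, 0, -0.2, -1], [-70, 50, 0, -0.4, -1], [-115, 80, 0, -0.6, -1], [-160, 110, 0, -0.8, -1], [-205, 141, 0, -0.89, -1], [-250, 141, 0, -0.89, -1], [-290, 141, 0, -0.89, -1], [-315, 141, 0, -0.89, -1], [-321, 141, 0, -0.89, -1], [-321, 141, 0, -0.89, -1]]])

```text
time_s: 13.72
eef_pos: [394.7, 46.2, 159.1]
ee_rot: [0.0, 0.71, -0.704, -0.001]
force: [0.8, -0.2, 0.6]
grip_width: 0.209
```

Run:
```python
from meas import *
go(395,46,160,-89.5); s=sense(); e=s['eef_pos']; M=rot(s["ee_rot"])
c=cap("wrist","pics/w5.png"); pickle.dump(c,open("w5.pkl","wb"))
d=cap("side"); pickle.dump(d,open("d5.pkl","wb"))
tip=e+M@np.array([0,-105.5,1.4]); print("tip exp",tip.round(1),np.round(proj(c,tip)),"side",np.round(proj(d,tip)))
u,v=map(int,proj(d,tip)); print(u,v)
a=cv2.resize(d["color"][v-50:v+50,u-100:u+100],(800,400),interpolation=cv2.INTER_CUBIC)
cv2.imwrite("pics/c5.png",np.vstack([cv2.resize(a,(400,200)),cv2.resize(c["color"],(400,300))])); print(u-100,v-50)
```

```text
shift [ 0.2 -0.3 -0.9] roll 0.0 | toolx at -89.5 joints [-0.18  0.12  1.96  0.    1.06  1.38] t 13.725 dist 1.0
tip exp [500.1  47.2 157.4] [326.  37.] side [323. 207.]
323 207
223 157
```

View pics/c5.png

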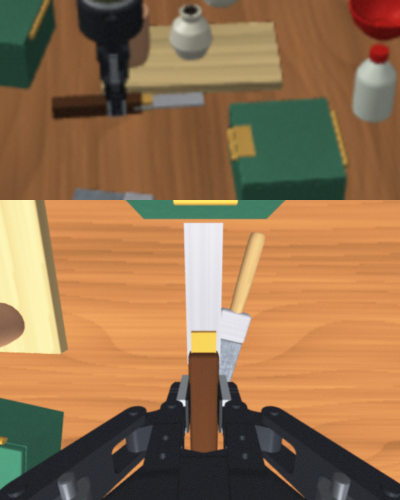

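Call:
move_arm(rows=[[[0, 0, 40, 0, -1], [0, 0, 75, 0, -1], [0, 0, 90.4, 0, -1], [0, 0, 90.4, 0, -1], [0, -20, 90.4, 0, -1], [0, -35, 90.4, 0, -1], [0, -42, 90.4, 0, -1], [0, -42, 90.4, 0, -1]]])

```text
time_s: 14.82
eef_pos: [436.8, 46.0, 69.3]
ee_rot: [-0.0, 0.71, -0.704, -0.001]
force: [-0.1, 0.3, -0.2]
grip_width: 0.208
```

Run:
```python
from meas import *
s=sense(); print(s['eef_pos'],s['force'])
c=cap("side"); d=cap("scene")
a=c["color"][195:275,260:400]; b=d["color"][230:330,235:375]
cv2.imwrite("pics/c6.png",np.vstack([cv2.resize(a,None,fx=4,fy=4),cv2.resize(b,None,fx=4,fy=4)])[:,:,:][: 600] if 0 else cv2.resize(np.vstack([a,b]),None,fx=3.3,fy=3.3,interpolation=cv2.INTER_CUBIC))
```

```text
[436.8297494   45.98248418  69.27532656] [-0.06778056  0.30200915 -0.19140547]
```

View pics/c6.png

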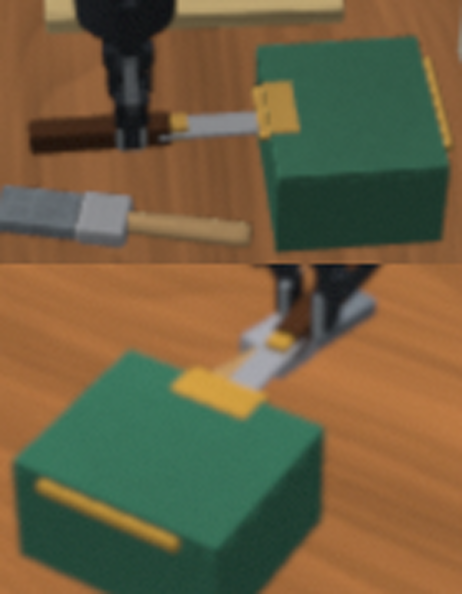

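Call:
move_arm(rows=[[[0, -6, 0.3, 0, -1], [0, -12, 0.3, 0, -1], [0, -18, 0.3, 0, -1], [0, -18, 0.3, 0, -1]]])

```text
time_s: 15.42
eef_pos: [454.7, 46.3, 68.7]
ee_rot: [0.0, 0.71, -0.704, -0.001]
force: [-0.2, 0.0, -0.7]
grip_width: 0.209
```

Call:
move_arm(rows=[[[0, 0, -8, 0, -1], [0, -0.6, -17.7, 0, -1], [0, -2.2, -28.8, 0, -1], [0, -5, -39.7, 0, -1], [0, -8, -47.5, 0, -1], [0, -11.2, -55.3, 0, -1], [0, -11.2, -55.3, 0, -1]]])

```text
time_s: 16.3
eef_pos: [466.7, 46.2, 124.6]
ee_rot: [-0.001, 0.71, -0.704, -0.0]
force: [0.1, -0.0, -1.3]
grip_width: 0.207
```

Run:
```python
from meas import *
s=sense(); print(s['eef_pos'],s['force'],s['wrist_torque'],s['grip_width'])
c=cap("side"); d=cap("scene")
a=c["color"][180:280,260:420]; b=d["color"][210:330,225:385]
cv2.imwrite("pics/c7.png",cv2.resize(np.vstack([a,b]),None,fx=2.7,fy=2.7,interpolation=cv2.INTER_CUBIC))
```

```text
[466.67421772  46.1655686  124.58564856] [ 0.06071403 -0.02085706 -1.28666498] [-0.01518346 -0.06286628 -0.04861767] 0.20728249841940113
```

View pics/c7.png

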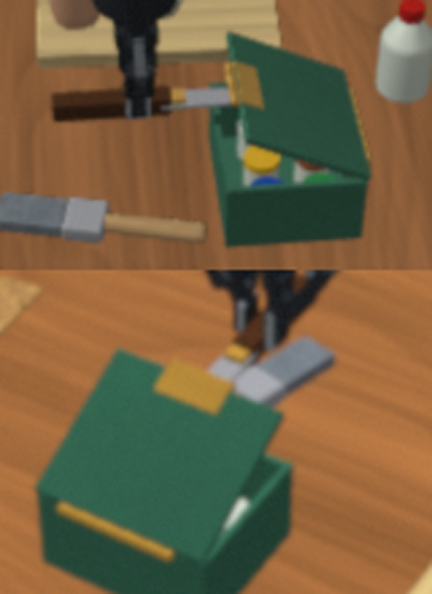

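The lid is open about 0.45 rad on the blade, with no finger near it. Continuing the arc.

Call:
move_arm(rows=[[[0, -4, -7.5, 0, -1], [0, -8, -14.6, 0, -1], [0, -19, -27.7, 0, -1], [0, -31, -39, 0, -1], [0, -45, -48.6, 0, -1], [0, -60, -56, 0, -1], [0, -76, -60.7, 0, -1], [0, -86, -62, 0, -1], [0, -92, -63, 0, -1], [0, -96, -63, 0, -1], [0, -96, -63, 0, -1]]])

```text
time_s: 17.77
eef_pos: [562.3, 46.9, 186.8]
ee_rot: [-0.0, 0.71, -0.704, -0.001]
force: [0.0, 0.8, -1.0]
grip_width: 0.21
```

Run:
```python
from meas import *
s=sense(); print(s['eef_pos'],s['force'],s['wrist_torque'],s['grip_width'])
c=cap("side"); d=cap("scene")
a=c["color"][140:280,260:420]; b=d["color"][170:330,225:385]
cv2.imwrite("pics/c8.png",cv2.resize(np.vstack([a,b]),None,fx=2,fy=2,interpolation=cv2.INTER_CUBIC))
```

```text
[562.29915499  46.87245235 186.7708946 ] [ 0.03691388  0.77117533 -0.99400944] [-0.04384368  0.01003265  0.01771851] 0.21007697023407546
```

View pics/c8.png

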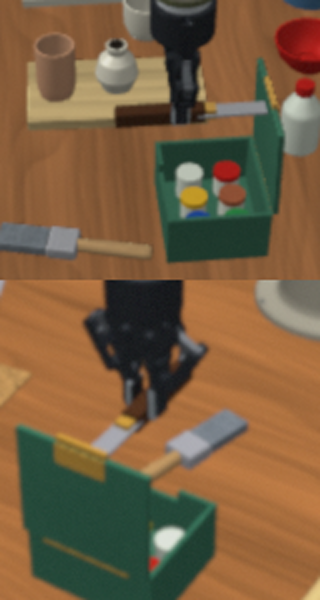

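The lid stands about upright. Withdrawing the knife now.

Call:
move_arm(rows=[[[0, 20, 0, 0, -1], [0, 60, 0, 0, -1], [0, 110, 0, 0, -1], [0, 130, 0, 0, -1], [0, 130, 0, 0, -1]]])

```text
time_s: 18.5
eef_pos: [431.5, 45.9, 187.4]
ee_rot: [-0.0, 0.71, -0.704, -0.001]
force: [1.2, -0.9, -0.5]
grip_width: 0.204
```

```bash
python3 -c "
from h import *
go(508.5,-285.5,120,-94.8)"
```

```text
shift [332.1 -74.5  66.9] roll 0.87 | toolx at -89.6 joints [-0.17  0.17  1.83  0.    1.15  1.4 ] t 18.5 dist 347.0
```

Call:
move_arm(rows=[[[40, 0, 0, 0.1, -1], [85, 0, 0, 0.2, -1], [130, 0, 0, 0.4, -1], [175, -15, 10, 0.6, -1], [220, -30, 30, 0.87, -1], [265, -50, 50, 0.87, -1], [305, -68, 66, 0.87, -1], [328, -74, 67, 0.87, -1], [332, -74, 67, 0.87, -1], [332, -74, 67, 0.87, -1]]])

```text
time_s: 19.75
eef_pos: [508.2, -285.1, 119.8]
ee_rot: [0.0, -0.677, 0.736, 0.001]
force: [0.7, 0.1, 0.2]
grip_width: 0.209
```

```bash
python3 -c "
from h import *
go(508.5,-285.5,18,-94.8); print(sense()['eef_pos'])"
```

```text
shift [  0.6  -0.4 101.8] roll 0.0 | toolx at -94.8 joints [-0.71  0.55  1.47  0.    1.12  0.94] t 19.75 dist 102.0
[ 508.1541576  -285.07967343  119.81389332]
```

Call:
move_arm(rows=[[[0, 0, 40, 0, -1], [0, 0, 80, 0, -1], [0, 0, 96, 0, -1], [0, 0, 101, 0, -1], [0, 0, 103, 0, -1], [0, 0, 103.5, 0, -1], [0, 0, 103.5, 0, -1]]])

```text
time_s: 20.62
eef_pos: [508.4, -285.1, 17.0]
ee_rot: [0.0, -0.677, 0.736, 0.0]
force: [0.2, 0.5, -1.6]
grip_width: 0.208
```

Call:
move_arm(rows=[[[0, 0, 0, 0, -0.3], [0, 0, 0, 0, 0.3], [0, 0, 0, 0, 1], [0, 0, 0, 0, 1], [0, 0, 0, 0, 1], [0, 0, 0, 0, 1], [0, 0, -30, 0, 1], [0, 0, -80, 0, 1], [0, 0, -140, 0, 1], [0, 0, -180, 0, 1], [0, 0, -180, 0, 1], [0, 0, -180, 0, 1]]])

```text
time_s: 22.12
eef_pos: [507.9, -285.0, 195.9]
ee_rot: [0.0, -0.677, 0.736, 0.001]
force: [0.4, 0.8, 0.6]
grip_width: 1.004
```

Run:
```python
from meas import *
s=sense(); print(s['eef_pos'],s['force'],s['grip_width'])
cap("wrist","pics/w9.png"); c=cap("side"); d=cap("scene")
a=c["color"][120:420,220:480]; b=d["color"][170:400,120:500]
cv2.imwrite("pics/c9.png",np.hstack([cv2.resize(a,(390,450)),cv2.resize(b,(400,450))]))
k=mask(c,(90,0,90),(150,40,255),(355,340,400,365),2); print("blade side",rect(cast(c,k,16)))
k=mask(c,(0,40,0),(30,255,90),(295,335,362,370),2); print("handle side",rect(cast(c,k,26)))
```

```text
[ 507.90535062 -284.96918411  195.86067792] [0.35713913 0.79337487 0.60014063] 1.0039837622121552
blade side (array([ 585.9, -292.7]), array([15.8, 57.9]), 85.2)
handle side (array([ 487.3, -290.1]), array([ 28.8, 107.4]), 85.2)
```

View pics/c9.png

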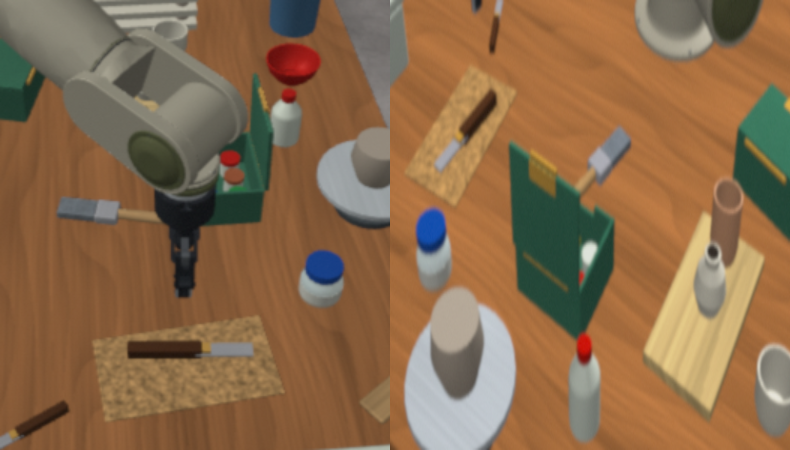

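The knife is back on the mat where it lay, the lid is upright, and the tumbler stands beside the vase. The bottle, jar, cup and brush are in place, and the robot touches nothing.

```bash
python3 -c "
from h import *
print(ctrl.finish_job())"
```

```text
the job is handed in; nothing more can be done
None
```

I did the whole job and handed it in at about 22 s of the 72 s allowed; the hand-in gives no verdict, so what follows is from my own checks.

- **Tumbler:** I lifted it off the shut lid and set it on the ware board about 90 mm from the vase. The landing showed about 8 N, against the 45 N limit. The pictures show it upright.
- **Lid:** The blade went into the notch with no measurable resistance, and I levered the lid up along an arc with the fingers well clear. From the final position of the blade tip I put the lid at about 1.5 rad. It stayed open after I pulled the knife back.
- **Knife:** It is released on the cork mat, within about 1–2 mm of where it started.
- **Everything else:** In the last pictures the vase, brush, cup, bottle and jar looked unmoved. I only judged this by eye.

No check failed. Two were loose: the side view misses the height of the tumbler foot to the millimetre, and the wrist measurement of the placed tumbler was about 6 mm off the gripper position because its colour mask was clipped. Both are well within the board's edges.

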